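Clip the pivot pin of the glue press

ROBOT

A 6-joint arm with a two-finger parallel gripper is mounted at the origin on the work surface. World frame = base frame: x ahead of the robot, y to its left, z up, the work surface at z = 0. Lengths are in m, angles in rad, forces in N, time in s.
With the tool pointing down it reaches from about 0.35 to 1 m from the base axis. Payload 7.1 kg.
Tool frame: the origin (TCP) lies midway between the tips of the shut fingers; the grasp point (between the pads) lies 19 mm behind it; z points along the fingers, y is the line along which they close (so a half turn about z gives the same grasp; the last joint's range is limited). The gripper opens to 85 mm and grips with 20 to 120 N. Pads are 22 mm wide; open, the fingers measure 114 mm over their backs; the gripper's body (76 mm by 85 mm) begins 54 mm behind the grasp point. The pads swing forward as they close: fully open they stand 13 mm farther back than shut.
Start: joints at [1.223, 0.423, 1.63, -0, 1.089, -0.019], TCP at [0.202, 0.592, 0.231] pointing down, gripper open.
Joint ranges: [-3, 3], [-0.9, 2.11], [0.09, 2.58], [-1.31, 4.45], [0.11, 2.69], [-2.54, 2.54]. Speed limits (rad/s): [2.39, 2.39, 3.01, 3.14, 3.14, 3.14].

INTERFACE

Orientations are given as a unit quaternion [x, y, z, w].
In Python, from plant import arm gives the robot as it stands.
- The arm moves only by the shell command python3 -m creep 'ROWS' [FORCE]. ROWS is JSON, a list of rows, each a list of 3 entries, a list of its own where there are three numbers: the shift along the tool's x, y, z in units of 25 mm (1.0 is 25 mm), then the turn, a rotation vector about the tool's x, y, z in units of 8 degrees (1.0 is 8 degrees), then the opening, from 0 (shut) to 1 (fully open). A call has 1 to 20 rows; each row is the pose to reach, as a shift and turn from the pose commanded when the call began, along the tool's axes at that moment; what a row does not reach only later rows make up. A row lasts 1/10 s, in which the tool goes at most 50 mm and 8.59 degrees, less where a joint would pass 70% of its speed; a pose out of reach is approached as far as the arm can. A call with a gripper value outside its range is refused whole. The fingers move at their own pace and stop on an object; FORCE is the grip in N (left out, the last holds). Time passes only in rows, so rows that repeat a pose let the fingers close. It gives the time, the measured TCP pose, the force, the opening and the grip force at its end, in the units of the state.
- arm.state(): the state, without advancing time (a new reading comes with each control period).
- arm.get_image(name): name is "scene" or "top" or "wrist"; returns the picture (420x560x3 uint8, red, green, blue); there is no depth.
- arm.calibration(name): a dict with "mtx" (3x3 intrinsics, pixels), "position" and "attitude" of the camera in the world. Camera axes: x right, y up, looking along -z (the intrinsics and any distortion apply to the point x, -y, -z); pixel columns grow to the right and rows downward; lengths in m; the calibration is good to about 2 mm. A picture is of the moment at which its call begins: read the wrist's pose just before it. calibration takes no time and is no camera call; for the wrist camera it gives the pose at the moment of the call.
- arm.sign_off(): hands the job in; it is judged then, once.
The state is a dict: "time_s": time; "q": joint angles; "dq": joint speeds; "joint_torque": joint torques, N m; "ee_pos": TCP position; "orientation": TCP orientation; "wrist_force": force on the tool from outside, world axes, zero at the start; "torque": the same for the moment, N m; "grip_width": opening from 0.0 (shut) to 1.0 (fully open); "grasp_force": force on a finger pad.
Only numpy, scipy, OpenCV 4.12 (cv2) and the standard library are available. Lean on these libraries where they do the work, as an engineer would, in place of code of your own. Each camera call takes 0.05 s, during which the arm holds its last target. There are 200 camera calls.

TASK

Push the pivot pin of the plywood press home by its head, gently, until the head sits against the bracket and the cross hole stands clear on the far side. Then take the larger of the two R-clips from the wooden stand and push its straight leg down through the cross hole, feeling your way and without forcing it, until the bow has sprung over the pin and the clip is fully home; let go of it and leave the small clip and the mug, jar and glue where they are.

Things in the scene. Friction and masses are not known exactly. Their poses are not given: they have to be found in the camera images.
- press: plywood glue press, fixed: board 220 x 170 x 18 mm, two grey steel cheeks (95 mm high) and a wooden beam along +x, held by a level pivot pin along y at x = -60 mm, 78 mm above the table. Origin on the table, z up. The head bears on the cheek at y = +30 mm; on the other side a grey boss, 30 mm in diameter, reaches to y = -48 mm
- pin (a joint): how far the steel pivot pin has been pushed in (m): 0 = pulled out, 0.028 = home, its head against the cheek. It slides stiffly (about 6 N) in the press's -y direction, stops hard at home, stays where it is left and does not turn
- pin_head (a point): centre of the outer face of the pin's head, a disc 32 mm in diameter and 8 mm thick at the pin's +y end; axes as the press. Pushed in the press's -y direction
- pin_hole (a point): nominal centre of the pin's cross hole, on the pin's axis, 102 mm from the head's outer face; axes as the press. Hand-drilled: its true centre lies up to 8 mm either way along the pin, and 14 mm from the pin's end. It runs straight up and down, 7 mm wide (so a clip at home leans up to 0.17 rad), edges broken to 8.6 mm; pin 22 mm in diameter. Pin home: nominally 16 mm outside the boss
- stand: plywood block 70 x 170 x 40 mm, fixed to the table, in which both R-clips stand upright, 90 mm apart along its y; origin at the centre of its underside, z up
- clip: the larger R-clip, loose, of 5 mm steel wire, 93 mm tall, about 70 g. It stands leg down in a hole 18.5 mm deep, either one of the stand's two; pull it straight up. Origin at the tip of the straight leg; z runs up the leg, the flat of the clip is its xz plane, the bow is on its +x side
- clip_eye (a point): centre of the larger clip's round eye (a coil 22 mm in diameter, 12 mm thick along y): the place to grip it, fingers closing along y. It lies 82 mm above the leg's tip and 3 mm from the leg's line towards +x; axes as the clip
- clip_seat (a point): point on the larger clip's leg line, 42 mm above its tip and 40 mm below the eye, that lies at the hole's centre when the clip is home. Then the shoulder, where bow and neck meet, rests on top of the pin (a hard stop) and the bow hugs the pin's side (either side), the clip's y along the pin; axes as the clip
- bow (a joint): how far the larger clip's bow is sprung outward (rad): 0 = relaxed; about 0.1 to 0.15 as its narrow part passes the pin, 0 to 0.05 once it has sprung over. Its outward flared end starts 24 mm above the leg's tip; pushing it over the pin takes about 3 to 10 N, met when the seat point is about 18 to 10 mm above the pin's axis; then it pulls the clip down
- small_clip: the smaller R-clip (67 mm tall), not wanted; stands in the stand's other hole. Origin at its leg's tip
- glue: white glue bottle, 52 mm in diameter, 150 mm tall; origin under its centre
- jar: low glass jar with a dark lid, 66 mm in diameter, 85 mm tall; origin under its centre
- mug: blue mug, 76 mm in diameter, 90 mm tall; origin under its centre

How it is judged:
By the outcome, as a careful person would: the job done as asked, in the order asked, and still so for the second after the job is handed in, with the robot touching nothing.
It also fails if it takes over 72 s, if anything falls off the work surface, if the arm or the gripper's body presses on something with over 40 N, if the wrist force passes 120 N, or if a joint passes its speed limit or range.

## Working session

There is one attempt and no reset: what is moved stays moved. The work goes in short steps, Python scripts to look and compute and a shell command to move; the robot and the scene stay as the last step left them, time stands still between calls to the robot, and variables do not carry over. Pictures are saved under pics/ and viewed, at most 10 in all, crops included, and the job is handed in when it is done.

```bash
mkdir -p pics; cat > h.py <<'E'
import numpy as np, cv2
from plant import arm
from scipy.spatial.transform import Rotation as R
def rot(a):
    a=np.array(a)
    return a if a.shape==(3,3) else R.from_quat(a).as_matrix()
def ray(c,u,v):
    K=np.array(c["mtx"]); d=np.linalg.solve(K,[u,v,1.]); d=np.array([d[0],-d[1],-d[2]])
    d=rot(c["attitude"])@d; return np.array(c["position"]),d/np.linalg.norm(d)
def onz(c,u,v,z):
    p,d=ray(c,u,v); return p+d*(z-p[2])/d[2]
def proj(c,P):
    q=rot(c["attitude"]).T@(np.array(P)-np.array(c["position"])); q=np.array([q[0],-q[1],-q[2]]); q=np.array(c["mtx"])@q; return q[:2]/q[2]
def tri(rs):
    A=np.zeros((3,3));b=np.zeros(3)
    for p,d in rs:
        M=np.eye(3)-np.outer(d,d);A+=M;b+=M@p
    x=np.linalg.solve(A,b); return x,[np.linalg.norm((np.eye(3)-np.outer(d,d))@(x-p)) for p,d in rs]
def save(im,n): cv2.imwrite("pics/"+n,cv2.cvtColor(im,cv2.COLOR_RGB2BGR))
E
python3 - <<'E'
from h import *
for n in("scene","top","wrist"):
    c=arm.calibration(n); im=arm.get_image(n); np.save(n,im); np.save(n+"_c",c,allow_pickle=True)
    print(n,{k:np.round(np.array(v,float),4).tolist() if not isinstance(v,(str,dict)) else v for k,v in c.items()}); save(im,n+"1.png")
print(arm.state())
E
```

```text
scene {'mtx': [[439.231, 0.0, 276.4067], [0.0, 439.231, 207.8954], [0.0, 0.0, 1.0]], 'position': [0.9023, -0.5951, 0.988], 'attitude': [0.3355, 0.0917, 0.2701, 0.8978]}
top {'mtx': [[430.8637, 0.0, 280.2304], [0.0, 430.8637, 214.3352], [0.0, 0.0, 1.0]], 'position': [0.4303, 0.053, 1.4023], 'attitude': [-0.0125, 0.0193, 0.7159, -0.6978]}
wrist {'mtx': [[295.5693, 0.0, 278.5159], [0.0, 295.5693, 210.7472], [0.0, 0.0, 1.0]], 'position': [0.1263, 0.6171, 0.3737], 'attitude': [-0.1272, -0.0906, 0.5754, 0.8028]}
{'time_s': 0.15, 'q': array([ 1.22301165e+00,  4.23694024e-01,  1.63047662e+00, -4.43343658e-07,
        1.08862619e+00, -1.89906774e-02]), 'dq': array([-0.00088264, -0.00263736, -0.00246852,  0.00078817, -0.00036183,
        0.00058148]), 'joint_torque': array([ 1.30446356e-04, -5.57768440e+01, -2.82019919e+01, -7.49576998e-05,
        4.74017492e-03, -7.24241488e-06]), 'ee_pos': array([0.20164237, 0.59113998, 0.2307212 ]), 'orientation': array([ 1.63657358e-01,  9.86517058e-01, -5.92026911e-04, -1.09604465e-04]), 'wrist_force': array([-0.01549809,  0.05828206,  0.87826187]), 'torque': array([ 0.02398798, -0.08164267, -0.04148455]), 'grasp_force': 0.0, 'grip_width': 1.0038634113278793}
```

View pics/top1.png

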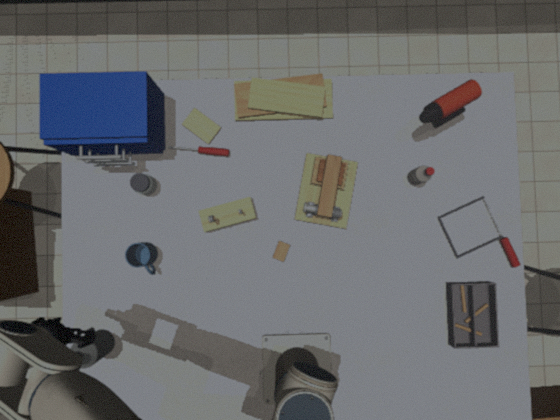

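View pics/scene1.png

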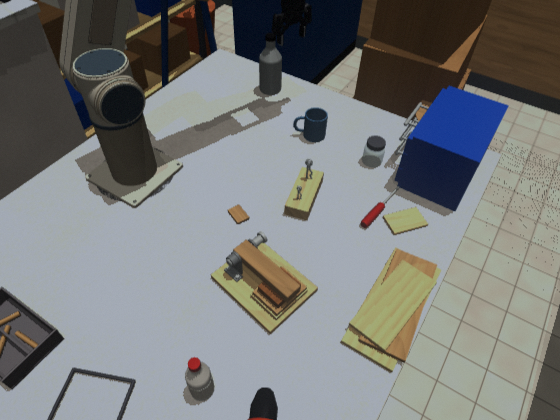

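The top view shows the press at about px (326,190), with its pin near (322,211). The stand is at (228,214) and its clips are at (213,219) and (241,212). I'll zoom in on both.

```bash
python3 - <<'E'
from h import *
t=np.load("top.npy");s=np.load("scene.npy")
f=lambda im,x,y,w,h:cv2.resize(im[y:y+h,x:x+w],(400,300),interpolation=cv2.INTER_CUBIC)
g=np.vstack([np.hstack([f(t,287,150,80,60+0),f(s,205,225,120,90)]),np.hstack([f(t,190,185,80,60),f(s,270,145,80,60)])])
g[:300,:400]=f(t,285,150,108,81)
g=np.clip(255*(g/255.)**0.6,0,255).astype(np.uint8)
save(g,"z1.png")
E
```

```text
(no output)
```

View pics/z1.png

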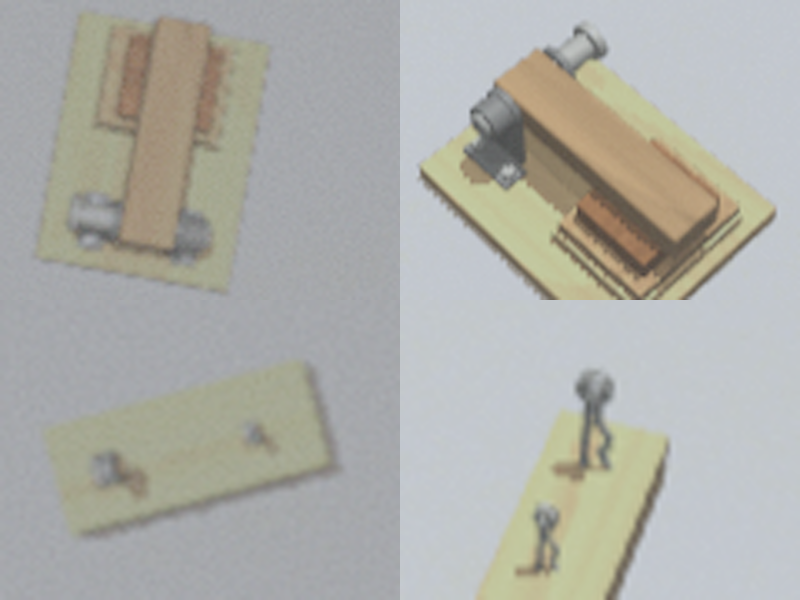

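```bash
python3 - <<'E'
from h import *
c=arm.calibration("top");s=arm.calibration("scene")
P=np.array([onz(c,285+x/3.704,150+y/3.704,.018) for x,y in[(80,12),(270,45),(228,292),(38,258)]])
print("board",P.round(4)); print(np.linalg.norm(P-np.roll(P,1,0),axis=1))
ct=P.mean(0); e=(P[0]+P[1]-P[2]-P[3]); yaw=np.arctan2(e[1],e[0]); e2=P[0]+P[3]-P[1]-P[2]; print(ct,np.degrees(yaw),np.degrees(np.arctan2(e2[1],e2[0])-np.pi/2))
S=np.array([onz(c,190+x/5,185+(y-300)/5,.04) for x,y in[(45,430),(305,360),(330,465),(78,535)]])
print("stand",S.round(4),S.mean(0).round(4),np.linalg.norm(S-np.roll(S,1,0),axis=1))
e=S[0]+S[3]-S[1]-S[2];print("stand y dir deg",np.degrees(np.arctan2(e[1],e[0])))
eye=tri([ray(c,211,218.6),ray(s,270+195/5,145+85/5)]);print("eye",eye, onz(c,211,218.6,.1035))
# leg/bow at stand top height in scene
print("leg base",onz(s,270+185/5,145+168/5,.04),"bow lower end ~",onz(s,270+205/5,145+165/5,.046))
print("small eye",onz(c,190+252/5,185+132/5,.08))
# pin head in both
print("head top crop centre",tri([ray(c,285+75/3.704,150+215/3.704),ray(s,205+198/400*120,225+40/300*90)]))
print("boss end",tri([ray(c,285+210/3.704,150+238/3.704),ray(s,205+80/400*120,225+118/300*90)]))
for n,(u,v) in dict(mug=(140,253),jar=(143,184),glue=(100,345)).items(): print(n,onz(c,u,v,.09))
E
```

```text
board [[ 0.6882 -0.0516  0.018 ]
 [ 0.6551 -0.217   0.018 ]
 [ 0.4403 -0.1731  0.018 ]
 [ 0.474  -0.009   0.018 ]]
[0.21838645 0.16865834 0.21927561 0.16759126]
[ 0.56438117 -0.11267171  0.018     ] -11.388419139749162 -11.454301958591914
stand [[0.5084 0.2955 0.04  ]
 [0.5487 0.1303 0.04  ]
 [0.4817 0.116  0.04  ]
 [0.4415 0.2759 0.04  ]] [0.4951 0.2044 0.04  ] [0.06967479 0.17006653 0.06848338 0.1648472 ]
stand y dir deg 103.89281272740074
eye (array([0.48152488, 0.24867952, 0.10571027]), [np.float64(0.0008340504355832939), np.float64(0.0008340504355833063)]) [0.48090905 0.24855194 0.1035    ]
leg base [0.48272596 0.24578493 0.04      ] bow lower end ~ [0.49408826 0.24940195 0.046     ]
small eye [0.50165388 0.16155949 0.08      ]
head top crop centre (array([ 0.51138867, -0.03500811,  0.07809619]), [np.float64(0.005283874403291926), np.float64(0.005283874403292079)])
boss end (array([ 0.48643543, -0.14684673,  0.08835078]), [np.float64(0.002256381327549119), np.float64(0.0022563813275491133)])
mug [0.38268367 0.46712187 0.09      ]
jar [0.59226879 0.45567062 0.09      ]
glue [0.11091947 0.58966057 0.09      ]
```

```bash
cat >> h.py <<'E'
def go(p,hx,R0=None,p0=None):
    """units to reach TCP p with tool down, tool x heading hx deg"""
    st=arm.state(); R0=R.from_quat(st["orientation"]) if R0 is None else R0; p0=st["ee_pos"] if p0 is None else p0
    a=np.radians(hx); X=[np.cos(a),np.sin(a),0]; Z=[0,0,-1.]; T=R.from_matrix(np.array([X,np.cross(Z,X),Z]).T)
    print("shift",(R0.inv().apply(np.array(p)-p0)/.025).round(3),"turn",(np.degrees((R0.inv()*T).as_rotvec())/8).round(3))
O=np.array([.5644,-.1127,0]); YAW=-11.42
def press(x,y,z): a=np.radians(YAW); return O+np.array([x*np.cos(a)-y*np.sin(a),x*np.sin(a)+y*np.cos(a),z])
E
python3 - <<'E'
from h import *
c=arm.calibration("top");s=arm.calibration("scene")
for (a,b),(d,e) in(((175,248),(497,85)),((125,245),(540,52))):
    print("beam",tri([ray(c,285+a/3.704,150+b/3.704),ray(s,205+(d-400)*.3,225+e*.3)]))
print(press(-.06,.066,.078),press(-.06,-.048,.078)); print(press(-.06,.11,.15)); go(press(-.06,.11,.15),78.6)
E
```

```text
beam (array([ 0.47928864, -0.11722433,  0.08957362]), [np.float64(0.002769375690090155), np.float64(0.0027693756900902308)])
beam (array([ 0.48500428, -0.07480747,  0.0874154 ]), [np.float64(0.005348858036249389), np.float64(0.005348858036249526)])
[ 0.51865584 -0.03612669  0.078     ] [ 0.4960839  -0.14786973  0.078     ]
[0.52736782 0.0070022  0.15      ]
shift [-19.876 -17.903   3.25 ] turn [-7.000e-03  6.000e-03  1.032e+01]
```

```bash
T='[[-19.9,-17.9,3.2],[0,0,10.32],0]'; python3 -m creep '[[[-19.9,-17.9,3.2],[0,0,10.32],0],[[-19.9,-17.9,3.2],[0,0,10.32],0],[[-19.9,-17.9,3.2],[0,0,10.32],0],[[-19.9,-17.9,3.2],[0,0,10.32],0],[[-19.9,-17.9,3.2],[0,0,10.32],0],[[-19.9,-17.9,3.2],[0,0,10.32],0],[[-19.9,-17.9,3.2],[0,0,10.32],0],[[-19.9,-17.9,3.2],[0,0,10.32],0],[[-19.9,-17.9,3.2],[0,0,10.32],0],[[-19.9,-17.9,3.2],[0,0,10.32],0],[[-19.9,-17.9,3.2],[0,0,10.32],0],[[-19.9,-17.9,3.2],[0,0,10.32],0],[[-19.9,-17.9,3.2],[0,0,10.32],0],[[-19.9,-17.9,3.2],[0,0,10.32],0],[[-19.9,-17.9,3.2],[0,0,10.32],0],[[-19.9,-17.9,3.2],[0,0,10.32],0],[[-19.9,-17.9,3.2],[0,0,10.32],0],[[-19.9,-17.9,3.2],[0,0,10.32],0]]' 40
python3 - <<'E'
from h import *
c=arm.calibration("wrist"); im=arm.get_image("wrist"); save(im,"w1.png"); np.save("w1",im); np.save("w1_c",c,allow_pickle=True)
print(arm.state()["ee_pos"],arm.state()["q"].round(3),c["position"]); print("head pred",proj(c,press(-.06,.066,.078)),"home",proj(c,press(-.06,.038,.078)),"tcp",proj(c,arm.state()["ee_pos"]))
go(press(-.06,.09,.074),78.6)
E
```

```text
time_s: 1.95
ee_pos: [0.5276, 0.0084, 0.1515]
orientation: [0.773, 0.634, -0.0, -0.0]
wrist_force: [-1.1, 0.9, 0.4]
grip_width: 0.003
grasp_force: 0.0
[0.52771876 0.00841912 0.15151807] [-0.007  0.394  1.902  0.     0.845  0.191] [0.54269424 0.08629039 0.29456201]
head pred [278.88498022 273.53499817] home [278.75783751 302.50024388] tcp [279.44662956 268.46824731]
shift [-0.858 -0.004  3.101] turn [ 0.    -0.     0.012]
```

View pics/w1.png

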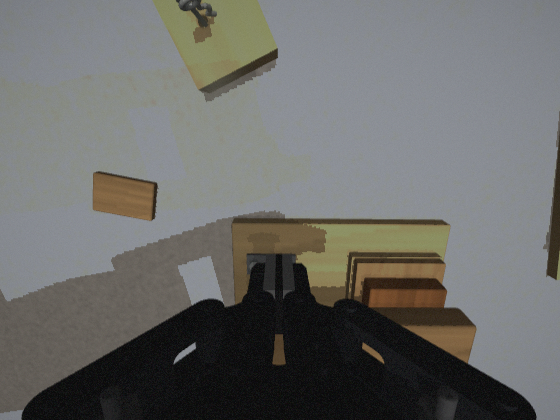

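The wrist view shows the press board's edge level at row ~222, from col 233 to 447. The foot of the cheek is at cols 247–296, and the shut fingers at (279,270) are roughly in line with it. I'll check the corners against my estimate.

```bash
python3 - <<'E'
from h import *
c=np.load("w1_c.npy",allow_pickle=True).item()
for x in(-.11,.11): print("pred",proj(c,press(x,.085,.018)))
for u,v in((233,224),(447,225)): 
    w=onz(c,u,v,.018)-O; a=np.radians(YAW); print(np.cos(a)*w[0]+np.sin(a)*w[1],-np.sin(a)*w[0]+np.cos(a)*w[1])
E
```

```text
pred [228.9206057  225.93640552]
pred [448.75644913 226.68084925]
-0.10582842987396594 0.08708120575519611
0.1079204927787259 0.08678896250489339
```

```bash
python3 -m creep '[[[0,0,1.5],[0,0,0],0],[[0,0,3.0],[0,0,0],0],[[-0.3,0,3.1],[0,0,0],0],[[-0.6,0,3.1],[0,0,0],0],[[-0.75,0,3.1],[0,0,0],0],[[-0.85,0,3.1],[0,0,0],0],[[-0.95,0,3.1],[0,0,0],0],[[-1.05,0,3.1],[0,0,0],0],[[-1.15,0,3.1],[0,0,0],0],[[-1.25,0,3.1],[0,0,0],0],[[-1.35,0,3.1],[0,0,0],0],[[-1.45,0,3.1],[0,0,0],0],[[-1.55,0,3.1],[0,0,0],0],[[-1.65,0,3.1],[0,0,0],0]]'
```

```text
time_s: 3.4
ee_pos: [0.5202, -0.0324, 0.074]
orientation: [0.774, 0.633, 0.001, -0.0]
wrist_force: [0.3, 6.4, 3.0]
grip_width: 0.002
grasp_force: 3.3
```

```bash
python3 -m creep '[[[-0.1,0,0],[0,0,0],0],[[-0.2,0,0],[0,0,0],0],[[-0.3,0,0],[0,0,0],0],[[-0.4,0,0],[0,0,0],0],[[-0.5,0,0],[0,0,0],0],[[-0.55,0,0],[0,0,0],0],[[-0.6,0,0],[0,0,0],0]]'; python3 -m creep '[[[-0.04,0,0],[0,0,0],0],[[-0.08,0,0],[0,0,0],0],[[-0.12,0,0],[0,0,0],0],[[-0.16,0,0],[0,0,0],0]]'; python3 -c "
from h import *
w=arm.state()['ee_pos']-O;print(w@[-np.sin(np.radians(YAW)),np.cos(np.radians(YAW)),0])"
```

```text
time_s: 4.1
ee_pos: [0.5171, -0.0471, 0.074]
orientation: [0.774, 0.633, 0.0, -0.0]
wrist_force: [0.4, 6.8, 3.2]
grip_width: 0.0
grasp_force: 3.1
time_s: 4.5
ee_pos: [0.5166, -0.0502, 0.0741]
orientation: [0.774, 0.633, 0.001, -0.001]
wrist_force: [1.4, 17.3, 2.9]
grip_width: -0.001
grasp_force: 8.8
0.05179773450342118
```

```bash
python3 -m creep '[[[-0.03,0,0],[0,0,0],0],[[-0.03,0,0],[0,0,0],0],[[-0.03,0,0],[0,0,0],0]]'; python3 -c "
from h import *
w=arm.state()['ee_pos']-O;print(w@[-np.sin(np.radians(YAW)),np.cos(np.radians(YAW)),0])"
```

```text
time_s: 4.8
ee_pos: [0.5165, -0.0502, 0.0741]
orientation: [0.774, 0.633, 0.001, -0.001]
wrist_force: [1.0, 17.2, 3.2]
grip_width: 0.0
grasp_force: 8.4
0.05179147840309366
```

Force rose to 17 N and the pin stopped moving, so it is home (head face about 38 mm). Next I retreat and look at the pin's far end from above.

```bash
python3 -m creep '[[[0.6,0,0],[0,0,0],0],[[0.6,0,-1.5],[0,0,0],0],[[0.6,0,-3],[0,0,0],0],[[0.6,0,-4],[0,0,0],0],[[-1.4,0,-4],[0,0,0],0],[[-3.4,0,-4],[0,0,0],0],[[-5.4,0,-4],[0,0,0],0],[[-7.1,0,-4],[0,0,0],0],[[-7.1,0,-2.2],[0,0,0],0],[[-7.1,0,-0.4],[0,0,0],0],[[-7.1,0,-0.2],[0,0,0],0],[[-7.1,0,-0.2],[0,0,0],0],[[-7.1,0,-0.2],[0,0,0],0]]'
python3 - <<'E'
from h import *
c=arm.calibration("wrist"); im=arm.get_image("wrist"); np.save("w2",im); np.save("w2_c",c,allow_pickle=True)
print(arm.state()["ee_pos"],c["position"]); print("hole pred",proj(c,press(-.06,-.064,.078+.011)),"pinend",proj(c,press(-.06,-.078,.078)),"boss",proj(c,press(-.06,-.048,.093)))
x=int(proj(c,press(-.06,-.064,.089))[0])
save(cv2.resize(im,(800,600)),"w2.png")
E
```

```text
time_s: 6.1
ee_pos: [0.4823, -0.2266, 0.0804]
orientation: [0.774, 0.634, 0.0, 0.001]
wrist_force: [0.0, -0.5, 0.2]
grip_width: -0.001
grasp_force: 0.0
[ 0.48253322 -0.22674785  0.08079375] [ 0.49711547 -0.14861473  0.22345541]
hole pred [275.25351602 151.00440479] pinend [275.46316948 176.87736818] boss [275.14279344 113.43528154]
```

View pics/w2.png

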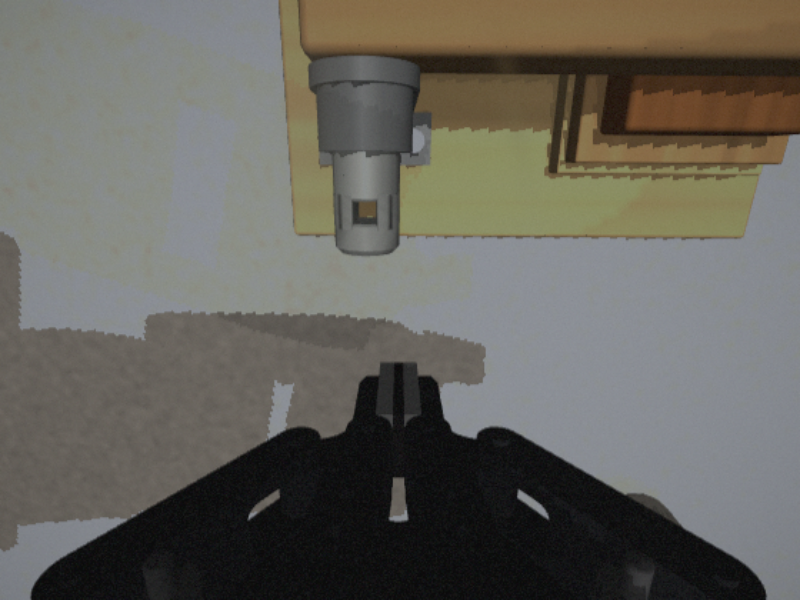

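The cross hole is at (366,210) in the enlarged view, about (256,147) in the original. The pin spans cols 335–400 and ends at row 253, and the boss face is at row 152. The board's near corners are (296,235) and (744,236).

```bash
python3 - <<'E'
from h import *
c=np.load("w2_c.npy",allow_pickle=True).item(); im=np.load("w2.npy")
a=np.radians(YAW)
def pr(p): w=p-O; return np.round([np.cos(a)*w[0]+np.sin(a)*w[1],-np.sin(a)*w[0]+np.cos(a)*w[1]],4)
for u,v in((296,235),(744,236)): print("corner",pr(onz(c,u*.7,v*.7,.018)))
# hole: dark/yellow pixels inside pin
g=im.astype(float); sat=g.max(2)-g.min(2); sub=sat[138:156,244:270]
print("bright rows"); print(im[138:158,246:268].mean(2).astype(int))
for u,v in((366,210),): print("hole",pr(onz(c,u*.7,v*.7,.088)),onz(c,u*.7,v*.7,.088))
print("pin end",pr(onz(c,367*.7,253*.7,.078)),"boss bottom",pr(onz(c,367*.7,152*.7,.093)),"boss sides",pr(onz(c,318*.7,110*.7,.078)),pr(onz(c,418*.7,110*.7,.078)),"pin sides",pr(onz(c,335*.7,215*.7,.078)),pr(onz(c,400*.7,215*.7,.078)))
E
```

```text
corner [-0.1079 -0.0815]
corner [ 0.1106 -0.0815]
bright rows
[[123 123 126 130 133 136 137 140 141 140 142 140 137 133 130 127 122 118
  111 112 111 108]
 [103  99 103 104 106 108 109 120 120 121 121 121 118 119 117 108 103 101
  102 112 108 111]
 [ 82  82  89  87  89  91  91  96  92  93  98  93  97  96  92  90  87  77
  103 113 111 110]
 [ 77  55  57  61  61  72  82  77  82  83  82  81  80  78  78  77  79  66
  103 111 113 110]
 [ 84  48  44  45  41  68  80  78  75  79  77  78  77  76  76  76  75  61
  101 112 111 109]
 [ 82  48  48  41  41  67  80  77  79  77  76  77  74  77  74  75  74  64
  100 108 113 107]
 [ 83  52  45  41  44  68  77  78  77  76  76  75  76  78  75  75  77  61
   98 112 108 108]
 [ 81  51  44  46  45  68  75  79  77  80  77  76  76  79  77  76  78  64
  101 111 107 106]
 [ 86  51  44  41  46  70  78  78  77  73  77  79  75  75  80  75  76  61
  103 111 109 105]
 [ 87  51  47  44  44  71  78  80  79  80  80  78  77  77  78  80  80  63
  103 115 110 109]
 [ 85  52  46  46  46  68  78  77  80  78  78  78  77  76  76  78  77  63
  105 113 116 112]
 [ 88  52  45  
[... 332 characters left out ...]
3  55
   97 116 115 110]
 [ 87  56  46  42  54  57  57  57  58  57  57  57  54  53  54  55  54  54
   95 114 110 110]
 [ 90  59  47  53  53  57  58  55  55  55  58  59  54  52  57  58  53  57
   98 115 113 114]
 [ 91  54  51  48  49  48  57  60  56  54  54  52  54  54  52  52  51  54
   94 113 110 112]
 [ 93  61  66  62  64  66  70  57  60  55  55  56  57  56  64  62  62  55
   92 114 113 112]
 [ 92  87  96  98 101 101 102  99  96  95  98  93  95  94  95  92  96  74
   94 116 110 110]]
hole [-0.0686 -0.0624] [ 0.48482546 -0.16024243  0.088     ]
pin end [-0.0693 -0.0781] boss bottom [-0.0676 -0.0452] boss sides [-0.0838 -0.0324] [-0.0522 -0.0323] pin sides [-0.0799 -0.0651] [-0.0578 -0.065 ]
```

```bash
sed -i 's/^O=.*/O=np.array([.5644,-.1127,0])+np.array([-.0087*.980+.0027*.198,.0087*.198+.0027*.980,0])/' h.py; python3 - <<'E'
from h import *
c=np.load("w2_c.npy",allow_pickle=True).item()
print("hole",onz(c,256.5,147.8,.088)); print(press(-.06,-.0655,.088))
print(press(-.06,-.0655,.088)-np.array(c["position"]))
e=np.array([.4815,.2487,0]); a=np.radians(14)
go(e+np.array([np.cos(a),np.sin(a),0])*.04+[0,0,.15],194)
E
```

```text
hole [ 0.4848807  -0.16061464  0.088     ]Traceback (most recent call last):
  File "<stdin>", line 3, in <module>
  File "h.py", line 26, in press
    def press(x,y,z): a=np.radians(YAW); return O+np.array([x*np.cos(a)-y*np.sin(a),x*np.sin(a)+y*np.cos(a),z])
                                   ^^^
NameError: name 'YAW' is not defined
```

```bash
sed -i 's/^O=/YAW=-11.42; O=/' h.py; python3 - <<'E'
from h import *
print(press(-.06,-.0655,.088))
e=np.array([.4815,.2487,0]); a=np.radians(14)
go(e+np.array([np.cos(a),np.sin(a),0])*.04+[0,0,.15],194)
E
```

```text
[ 0.48462751 -0.16065467  0.088     ]
shift [19.32  -2.329 -2.793] turn [ 8.0000e-03  2.7000e-02 -1.4419e+01]
```

```bash
python3 -m creep '[[[0,0,-2],[0,0,0],0.6],[[0,0,-4],[0,0,0],0.6],[[1,0,-4.5],[0,0,-1],0.6],[[19.3,-2.3,-4.5],[0,0,-14.42],0.6],[[19.3,-2.3,-4.5],[0,0,-14.42],0.6],[[19.3,-2.3,-4.5],[0,0,-14.42],0.6],[[19.3,-2.3,-4.5],[0,0,-14.42],0.6],[[19.3,-2.3,-4.5],[0,0,-14.42],0.6],[[19.3,-2.3,-4.5],[0,0,-14.42],0.6],[[19.3,-2.3,-4.5],[0,0,-14.42],0.6],[[19.3,-2.3,-4.5],[0,0,-14.42],0.6],[[19.3,-2.3,-4.5],[0,0,-14.42],0.6],[[19.3,-2.3,-4.5],[0,0,-14.42],0.6],[[19.3,-2.3,-4.5],[0,0,-14.42],0.6],[[19.3,-2.3,-4.5],[0,0,-14.42],0.6],[[19.3,-2.3,-2.8],[0,0,-14.42],0.6],[[19.3,-2.3,-2.8],[0,0,-14.42],0.6],[[19.3,-2.3,-2.8],[0,0,-14.42],0.6],[[19.3,-2.3,-2.8],[0,0,-14.42],0.6]]'
python3 - <<'E'
from h import *
c=arm.calibration("wrist"); im=arm.get_image("wrist"); np.save("w3",im); np.save("w3_c",c,allow_pickle=True)
print(arm.state()["q"].round(2),c["position"]); print("eye pred",proj(c,[.4815,.2487,.1035]),"tip/stand",proj(c,[.4815,.2487,.04]))
save(cv2.resize(im,(800,600)),"w3.png")
E
```

```text
time_s: 8.05
ee_pos: [0.521, 0.2585, 0.1511]
orientation: [-0.121, 0.993, 0.0, 0.001]
wrist_force: [0.1, 0.2, 0.3]
grip_width: 0.602
grasp_force: 0.0
[ 0.44  0.46  1.79 -0.    0.89 -1.37] [0.44331033 0.23953146 0.29394601]
eye pred [277.73157396 177.06388937] tip/stand [277.84319169 162.01615626]
```

View pics/w3.png

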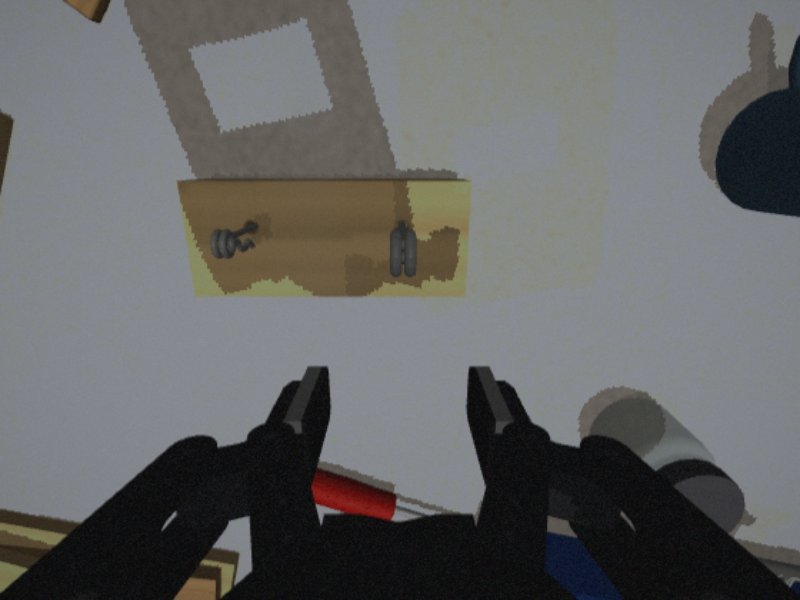

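The larger clip's eye is at (403,252) in the enlarged view, its coils square to the image and so aligned with the fingers. The small clip is to the left at (230,240).

```bash
python3 - <<'E'
from h import *
c=np.load("w3_c.npy",allow_pickle=True).item()
e=onz(c,403.5*.7,252*.7,.106);print(e)
for u,v in((182,180),(469,181),(465,296),(197,296)): print(onz(c,u*.7,v*.7,.04))
p=e.copy();p[2]=.0865; go(p,194)
E
```

```text
[0.47984378 0.25142709 0.106     ]
[0.48264387 0.12094398 0.04      ]
[0.44312284 0.28218628 0.04      ]
[0.51058771 0.30014096 0.04      ]
[0.55130038 0.13621814 0.04      ]
shift [1.676 0.122 2.576] turn [ 0.004  0.023 -0.013]
```

```bash
python3 -m creep '[[[1.0,0.12,0],[0,0,0],0.6],[[1.68,0.12,0.4],[0,0,0],0.6],[[1.68,0.12,1.2],[0,0,0],0.6],[[1.68,0.12,2.0],[0,0,0],0.6],[[1.68,0.12,2.58],[0,0,0],0.6],[[1.68,0.12,2.58],[0,0,0],0.5],[[1.68,0.12,2.58],[0,0,0],0.35],[[1.68,0.12,2.58],[0,0,0],0.2],[[1.68,0.12,2.58],[0,0,0],0],[[1.68,0.12,2.58],[0,0,0],0],[[1.68,0.12,2.58],[0,0,0],0],[[1.68,0.12,2.58],[0,0,0],0]]' 50; python3 -m creep '[[[0,0,-0.3],[0,0,0],0],[[0,0,-0.6],[0,0,0],0],[[0,0,-1.0],[0,0,0],0],[[0,0,-2],[0,0,0],0],[[0,0,-4],[0,0,0],0],[[0,0,-4.8],[0,0,0],0],[[0,0,-4.8],[0,0,0],0]]'
python3 - <<'E'
from h import *
c=arm.calibration("wrist"); im=arm.get_image("wrist"); np.save("w4",im); np.save("w4_c",c,allow_pickle=True)
go(press(-.06,-.0655,.18)-[0,0,0],168.6); print(arm.state()["ee_pos"])
save(cv2.resize(im,(800,600)),"w4.png")
E
```

```text
time_s: 9.3
ee_pos: [0.4792, 0.2509, 0.0851]
orientation: [-0.122, 0.993, 0.0, 0.001]
wrist_force: [0.3, -0.4, 7.2]
grip_width: 0.13
grasp_force: 53.0
time_s: 10.0
ee_pos: [0.4804, 0.2517, 0.2085]
orientation: [-0.122, 0.993, 0.001, 0.003]
wrist_force: [1.0, -0.2, -0.4]
grip_width: 0.13
grasp_force: 52.0
shift [  3.769 -16.037   1.025] turn [0.012 0.025 3.17 ]
[0.47925568 0.25110783 0.20634551]
```

View pics/w4.png

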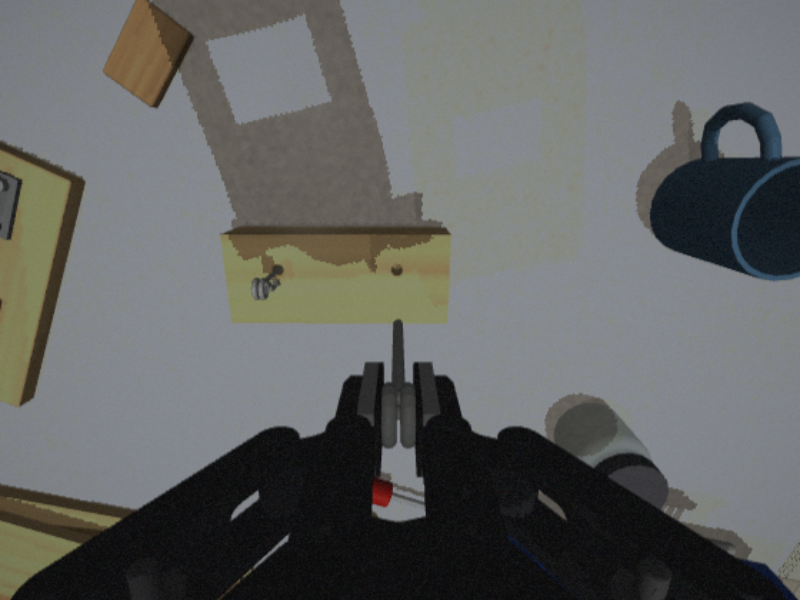

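The clip is held. Its leg tip shows at (398,321) in the enlarged view, its hole in the stand is empty at (397,269), and the small clip is undisturbed at (265,285).

```bash
python3 - <<'E'
from h import *
c=np.load("w4_c.npy",allow_pickle=True).item(); st=arm.state(); p0=st["ee_pos"]; Rt=R.from_quat(st["orientation"])
# camera in tool frame from current calibration (arm still)
cc=arm.calibration("wrist"); print("moved since",np.array(cc["position"])-c["position"])
for u,v in((278.6,224.7),(278.6,222.7)):
    t=onz(cc,u,v+0.5,p0[2]-.0636); print("tip tool (mm)",Rt.inv().apply(t-p0)*1000)
print(st["wrist_force"],st["orientation"])
E
```

```text
moved since [-0.00075785 -0.00038792 -0.0018921 ]
tip tool (mm) [ 1.09143922  0.60900019 63.59695827]
tip tool (mm) [ 2.68643061  0.60634729 63.59102615]
[-0.56878307 -0.78441751 -1.27760677] [-1.21523713e-01  9.92586685e-01  6.74461274e-04  1.79015244e-03]
```

```bash
python3 - <<'E'
from h import *
a=np.radians(168.6);X=np.array([np.cos(a),np.sin(a),0]);Y=np.cross([0,0,-1.],X)
h=press(-.06,-.0655,.180); print(h); go(h-.002*X-.0006*Y,168.6)
E
```

```text
[ 0.48462751 -0.16065467  0.18      ]
shift [  3.707 -16.093   1.026] turn [0.012 0.025 3.17 ]
```

```bash
python3 -m creep '[[[0.9,-4,0],[0,0,1],0],[[1.8,-8,0],[0,0,2],0],[[2.8,-12,0],[0,0,3.17],0],[[3.7,-16.1,0],[0,0,3.17],0],[[3.7,-16.1,0],[0,0,3.17],0],[[3.7,-16.1,0],[0,0,3.17],0],[[3.7,-16.1,0],[0,0,3.17],0],[[3.7,-16.1,0],[0,0,3.17],0],[[3.7,-16.1,0],[0,0,3.17],0],[[3.7,-16.1,0.5],[0,0,3.17],0],[[3.7,-16.1,1.02],[0.01,0.02,3.17],0],[[3.7,-16.1,1.02],[0.01,0.02,3.17],0],[[3.7,-16.1,1.02],[0.01,0.02,3.17],0],[[3.7,-16.1,1.02],[0.01,0.02,3.17],0],[[3.7,-16.1,1.02],[0.01,0.02,3.17],0],[[3.7,-16.1,1.02],[0.01,0.02,3.17],0]]'
python3 - <<'E'
from h import *
st=arm.state();c=arm.calibration("wrist"); im=arm.get_image("wrist"); np.save("w5",im); np.save("w5_c",c,allow_pickle=True)
print(st["ee_pos"],st["orientation"],st["q"].round(2)); print("hole pred",proj(c,press(-.06,-.0655,.088))/.7)
x,y=210,110; g=im[y:y+150,x:x+200]; g=np.clip(255*(g/255.)**.7,0,255).astype(np.uint8)
save(cv2.resize(g,(800,600),interpolation=cv2.INTER_CUBIC),"w5.png")
E
```

```text
time_s: 11.65
ee_pos: [0.4862, -0.162, 0.1793]
orientation: [0.099, 0.995, -0.001, -0.001]
wrist_force: [-0.0, 0.2, -0.6]
grip_width: 0.13
grasp_force: 52.0
[ 0.48618526 -0.16196723  0.1792513 ] [ 9.89863226e-02  9.95087960e-01 -9.59838186e-04 -8.59888559e-04] [-0.34  0.33  1.92 -0.    0.89 -1.71]
hole pred [399.2397363  304.26656747]
```

View pics/w5.png

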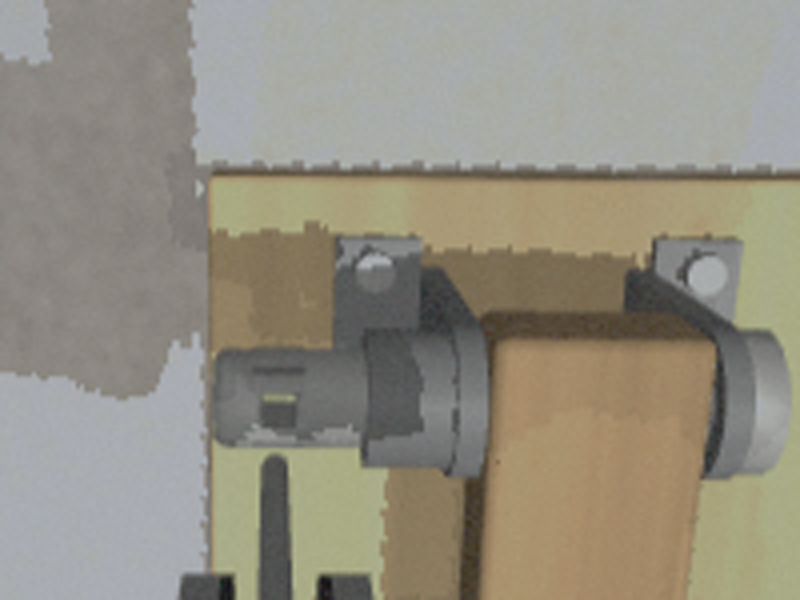

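Above the pin, the hole shows in the crop at (280,411), or (280,212.8) in the original, within 0.5 px of prediction. The leg's tip ends at (275,455), so its centre is near (275,469). I'll work out the relative offset and the clip's tilt in the grip.

```bash
python3 - <<'E'
from h import *
c=np.load("w5_c.npy",allow_pickle=True).item(); st=arm.state(); p0=st["ee_pos"]; Rt=R.from_quat(st["orientation"])
f=lambda u,v,z: (Rt.inv().apply(onz(c,u+.0,v+.0,z)-p0)*1000).round(2)
print("tip tool",f(278.75,227.25,p0[2]-.0636),"hole tool",f(280,212.75,.0885), "hole world",onz(c,280,212.75,.0885))
c4=np.load("w4_c.npy",allow_pickle=True).item(); p=np.array([.4804,.2517,.2085]); a=np.array([-.122,.993,.001,.003])
r4=R.from_quat(a)
# camera pose in tool frame known from w5 -> use it for w4 image
Rc=Rt.inv()*R.from_matrix(rot(c["attitude"])); pc=Rt.inv().apply(np.array(c["position"])-p0)
def tool(u,v,z):
    d=np.linalg.solve(np.array(c["mtx"]),[u,v,1.]); d=Rc.apply([d[0],-d[1],-d[2]]); return ((pc+d*(z-pc[2])/d[2])*1000).round(2)
print("w4 tip edge",tool(278.6,224.7,.0636),"centre",tool(278.6,227.6,.0636))
print("w4 eye coil rows 385..447",tool(279.3,385*.7,-.0184),tool(279.3,447*.7,-.0184),tool(279.3,416*.7,-.0184),tool(279.3,416*.7,-.026)); print(pc)
E
```

```text
tip tool [-0.46  0.68 63.6 ] hole tool [ 1.98  1.76 90.73] hole world [ 0.48434766 -0.16014761  0.0885    ]
w4 tip edge [ 1.58  0.57 63.6 ] centre [-0.74  0.57 63.6 ]
w4 eye coil rows 385..447 [  9.85   0.82 -18.4 ] [-14.52   0.89 -18.4 ] [ -2.01   0.85 -18.4 ] [  2.96   0.82 -26.  ]
[ 0.07962595  0.00026887 -0.14312665]
```

```bash
python3 -m creep '[[[0.05,0.02,0.3],[0,0,0],0],[[0.1,0.04,0.6],[0,0,0],0],[[0.1,0.04,0.8],[0,0,0],0],[[0.1,0.04,0.9],[0,0,0],0],[[0.1,0.04,0.96],[0,0,0],0],[[0.1,0.04,1.0],[0,0,0],0],[[0.1,0.04,1.04],[0,0,0],0],[[0.1,0.04,1.08],[0,0,0],0],[[0.1,0.04,1.12],[0,0,0],0],[[0.1,0.04,1.12],[0,0,0],0]]'; python3 -m creep '[[[0,0,0.03],[0,0,0],0],[[0,0,0.06],[0,0,0],0],[[0,0,0.06],[0,0,0],0]]'
```

```text
time_s: 12.7
ee_pos: [0.4835, -0.1608, 0.1508]
orientation: [0.099, 0.995, -0.001, -0.001]
wrist_force: [0.5, 0.6, -0.4]
grip_width: 0.13
grasp_force: 52.0
time_s: 13.0
ee_pos: [0.4837, -0.1609, 0.1493]
orientation: [0.099, 0.995, -0.001, -0.001]
wrist_force: [0.3, -0.4, -0.3]
grip_width: 0.132
grasp_force: 52.0
```

```bash
python3 -m creep '[[[0,0,0.06],[0,0,0],0],[[0,0,0.12],[0,0,0],0],[[0,0,0.18],[0,0,0],0],[[0,0,0.24],[0,0,0],0],[[0,0,0.24],[0,0,0],0]]'; python3 -m creep '[[[0,0,0.06],[0,0,0],0],[[0,0,0.12],[0,0,0],0],[[0,0,0.18],[0,0,0],0],[[0,0,0.24],[0,0,0],0],[[0,0,0.24],[0,0,0],0]]'
```

```text
time_s: 13.5
ee_pos: [0.4837, -0.1609, 0.1432]
orientation: [0.099, 0.995, -0.001, -0.001]
wrist_force: [2.2, 0.1, -1.6]
grip_width: 0.128
grasp_force: 52.0
time_s: 14.0
ee_pos: [0.4837, -0.1609, 0.1372]
orientation: [0.099, 0.995, -0.001, -0.001]
wrist_force: [3.4, -1.4, -1.4]
grip_width: 0.13
grasp_force: 52.0
```

The leg is in the hole. A 3.4 N side force points along +x, so I ease that way as I continue.

```bash
python3 -m creep '[[[-0.03,0,0],[0,0,0],0],[[-0.03,0,0.06],[0,0,0],0],[[-0.03,0,0.12],[0,0,0],0],[[-0.03,0,0.18],[0,0,0],0],[[-0.03,0,0.24],[0,0,0],0],[[-0.03,0,0.24],[0,0,0],0]]'; python3 -m creep '[[[-0.01,0,0.06],[0,0,0],0],[[-0.01,0,0.12],[0,0,0],0],[[-0.01,0,0.18],[0,0,0],0],[[-0.01,0,0.24],[0,0,0],0],[[-0.01,0,0.24],[0,0,0],0]]'
```

```text
time_s: 14.6
ee_pos: [0.4841, -0.1609, 0.1311]
orientation: [0.099, 0.995, -0.001, -0.001]
wrist_force: [1.3, -0.9, -1.7]
grip_width: 0.133
grasp_force: 52.0
time_s: 15.1
ee_pos: [0.4842, -0.161, 0.125]
orientation: [0.099, 0.995, -0.001, -0.002]
wrist_force: [1.1, -0.1, -2.1]
grip_width: 0.126
grasp_force: 52.0
```

Now to the bow, in small steps.

```bash
python3 -m creep '[[[0,0,0.06],[0,0,0],0],[[0,0,0.12],[0,0,0],0],[[0,0,0.18],[0,0,0],0],[[0,0,0.18],[0,0,0],0]]'; python3 -m creep '[[[0,0,0.05],[0,0,0],0],[[0,0,0.1],[0,0,0],0],[[0,0,0.15],[0,0,0],0],[[0,0,0.15],[0,0,0],0]]'
```

```text
time_s: 15.5
ee_pos: [0.485, -0.1612, 0.1209]
orientation: [0.099, 0.995, -0.001, -0.001]
wrist_force: [2.6, 0.2, -0.3]
grip_width: 0.131
grasp_force: 52.2
time_s: 15.9
ee_pos: [0.4855, -0.1614, 0.1173]
orientation: [0.099, 0.995, -0.001, -0.0]
wrist_force: [6.4, -0.8, 1.2]
grip_width: 0.127
grasp_force: 52.2
```

```bash
python3 -m creep '[[[-0.03,0,0],[0,0,0],0],[[-0.03,0,0.05],[0,0,0],0],[[-0.03,0,0.1],[0,0,0],0],[[-0.03,0,0.1],[0,0,0],0]]'; python3 -m creep '[[[-0.02,0,0.05],[0,0,0],0],[[-0.02,0,0.1],[0,0,0],0],[[-0.02,0,0.1],[0,0,0],0]]'
```

```text
time_s: 16.3
ee_pos: [0.4859, -0.1614, 0.1146]
orientation: [0.099, 0.995, -0.001, -0.0]
wrist_force: [5.7, -1.2, -0.5]
grip_width: 0.129
grasp_force: 52.1
time_s: 16.6
ee_pos: [0.4859, -0.1614, 0.1118]
orientation: [0.099, 0.995, -0.001, -0.001]
wrist_force: [5.8, -1.1, 0.4]
grip_width: 0.128
grasp_force: 52.2
```

```bash
python3 -m creep '[[[-0.02,0,0.05],[0,0,0],0],[[-0.02,0,0.1],[0,0,0],0],[[-0.02,0,0.1],[0,0,0],0]]'; python3 -m creep '[[[0,0,0.05],[0,0,0],0],[[0,0,0.1],[0,0,0],0],[[0,0,0.1],[0,0,0],0]]'; python3 -m creep '[[[0,0,0.05],[0,0,0],0],[[0,0,0.1],[0,0,0],0],[[0,0,0.1],[0,0,0],0]]'
```

```text
time_s: 16.9
ee_pos: [0.4861, -0.1614, 0.1091]
orientation: [0.099, 0.995, -0.001, -0.001]
wrist_force: [5.9, -1.3, -1.6]
grip_width: 0.13
grasp_force: 51.8
time_s: 17.2
ee_pos: [0.486, -0.1613, 0.1063]
orientation: [0.099, 0.995, -0.001, -0.001]
wrist_force: [8.2, -1.6, -6.0]
grip_width: 0.128
grasp_force: 51.3
time_s: 17.5
ee_pos: [0.4855, -0.1612, 0.1036]
orientation: [0.099, 0.995, -0.001, -0.002]
wrist_force: [5.9, -1.4, -5.8]
grip_width: 0.133
grasp_force: 51.3
```

The force has turned to a downward pull, so the bow has sprung over. I go on to the shoulder stop.

```bash
python3 -m creep '[[[0,0,0.05],[0,0,0],0],[[0,0,0.08],[0,0,0],0],[[0,0,0.08],[0,0,0],0]]'; python3 -m creep '[[[0,0,0.04],[0,0,0],0],[[0,0,0.08],[0,0,0],0],[[0,0,0.08],[0,0,0],0]]'
```

```text
time_s: 17.8
ee_pos: [0.4851, -0.1611, 0.1018]
orientation: [0.099, 0.995, -0.001, -0.002]
wrist_force: [3.7, -1.6, -6.3]
grip_width: 0.127
grasp_force: 51.6
time_s: 18.1
ee_pos: [0.4851, -0.1611, 0.1003]
orientation: [0.099, 0.995, -0.001, -0.002]
wrist_force: [-0.3, 0.5, -0.1]
grip_width: 0.128
grasp_force: 52.2
```

```bash
python3 -m creep '[[[0,0,0.04],[0,0,0],0],[[0,0,0.04],[0,0,0],0]]'; python3 -m creep '[[[0,0,0.03],[0,0,0],0],[[0,0,0.03],[0,0,0],0]]'
```

```text
time_s: 18.3
ee_pos: [0.4859, -0.1614, 0.0996]
orientation: [0.099, 0.995, -0.001, -0.001]
wrist_force: [0.8, 0.4, 1.4]
grip_width: 0.13
grasp_force: 52.4
time_s: 18.5
ee_pos: [0.4865, -0.1616, 0.099]
orientation: [0.099, 0.995, -0.001, -0.001]
wrist_force: [2.2, -0.5, 2.1]
grip_width: 0.133
grasp_force: 52.5
```

```bash
python3 -m creep '[[[0,0,0.03],[0,0,0],0],[[0,0,0.03],[0,0,0],0]]'; python3 -m creep '[[[0,0,0.03],[0,0,0],0],[[0,0,0.03],[0,0,0],0]]'
```

```text
time_s: 18.7
ee_pos: [0.4867, -0.1616, 0.0986]
orientation: [0.099, 0.995, -0.001, -0.001]
wrist_force: [0.8, -0.2, 6.6]
grip_width: 0.136
grasp_force: 53.1
time_s: 18.9
ee_pos: [0.4867, -0.1617, 0.0982]
orientation: [0.099, 0.995, -0.001, -0.001]
wrist_force: [-0.4, 0.4, 11.0]
grip_width: 0.132
grasp_force: 53.9
```

Hard stop at 11 N, so the clip is home. I release, rise and check.

```bash
python3 -m creep '[[[0,0,-0.04],[0,0,0],0],[[0,0,-0.04],[0,0,0],0.15],[[0,0,-0.04],[0,0,0],0.2],[[0,0,-0.04],[0,0,0],0.3],[[0,0,-0.04],[0,0,0],0.35],[[0,0,-0.04],[0,0,0],0.35],[[0,0,-0.04],[0,0,0],0.35],[[0,0,-0.6],[0,0,0],0.35],[[0,0,-1.5],[0,0,0],0.35],[[0,0,-3],[0,0,0],0.35],[[-1.2,0,-3.2],[0,0,0],0.35],[[-2.4,0,-3.2],[0,0,0],0.35],[[-2.4,0,-3.2],[0,0,0],0.35],[[-2.4,0,-3.2],[0,0,0],0.35]]'
python3 - <<'E'
from h import *
c=arm.calibration("wrist"); im=arm.get_image("wrist"); s=arm.get_image("scene"); sc=arm.calibration("scene")
g=lambda im:np.clip(255*(im/255.)**.6,0,255).astype(np.uint8)
u,v=(int(k) for k in proj(c,press(-.06,-.0655,.1))); a=cv2.resize(im[max(v-60,0):v+60,u-40:u+40],(400,600),interpolation=cv2.INTER_CUBIC)
u,v=(int(k) for k in proj(sc,press(-.06,-.0655,.08))); b=cv2.resize(s[v-45:v+45,u-30:u+30],(400,600),interpolation=cv2.INTER_CUBIC)
save(g(np.hstack([a,b])),"f.png")
E
```

```text
time_s: 20.3
ee_pos: [0.5448, -0.173, 0.1768]
orientation: [0.099, 0.995, -0.001, -0.002]
wrist_force: [-0.2, -1.3, -0.2]
grip_width: 0.348
grasp_force: 0.0
```

View pics/f.png

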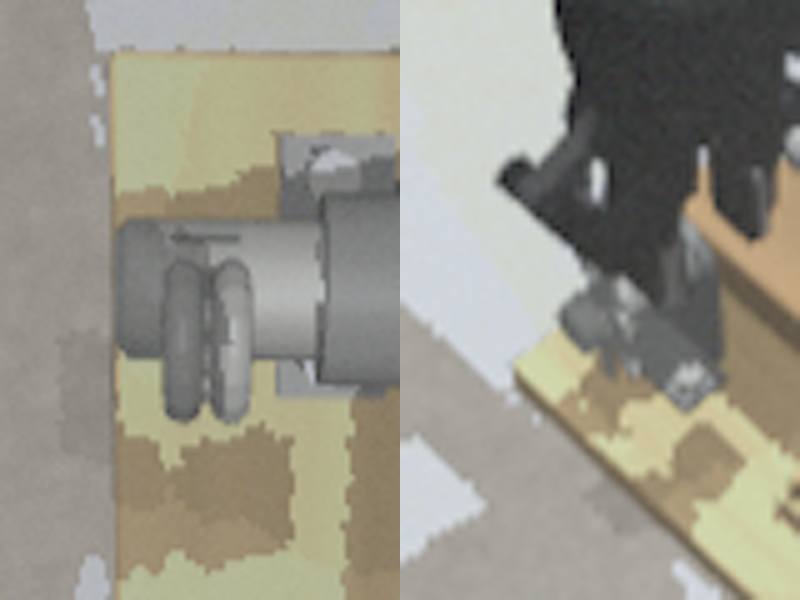

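The clip stands upright through the pin, with its eye at (207,340) in the left panel, released. I raise the arm clear for one last look.

```bash
python3 -m creep '[[[0,0,-2],[0,0,0],0.35],[[0,0,-3],[0,0,0],0.35],[[8,3,-3],[0,0,0],0.35],[[8,3,-3],[0,0,0],0.35],[[8,3,-3],[0,0,0],0.35],[[8,3,-3],[0,0,0],0.35],[[8,3,-3],[0,0,0],0.35],[[8,3,-3],[0,0,0],0.35]]'
python3 - <<'E'
from h import *
s=arm.get_image("scene"); sc=arm.calibration("scene")
x,y=200,130
print("eye pred",proj(sc,press(-.057,-.0655,.118)),"tip pred",proj(sc,press(-.06,-.0655,.036)))
u,v=(int(k) for k in proj(sc,press(-.06,-.02,.08))); print(u,v)
b=cv2.resize(s[v-45:v+45,u-60:u+60],(800,600),interpolation=cv2.INTER_CUBIC); save(np.clip(255*(b/255.)**.6,0,255).astype(np.uint8),"f2.png")
E
```

```text
time_s: 21.2
ee_pos: [0.3619, -0.0592, 0.2524]
orientation: [0.099, 0.995, -0.001, -0.002]
wrist_force: [0.9, -0.7, 0.0]
grip_width: 0.352
grasp_force: 0.0
eye pred [223.93388399 257.84850011] tip pred [225.55688863 275.56107299]
238 255
```

View pics/f2.png

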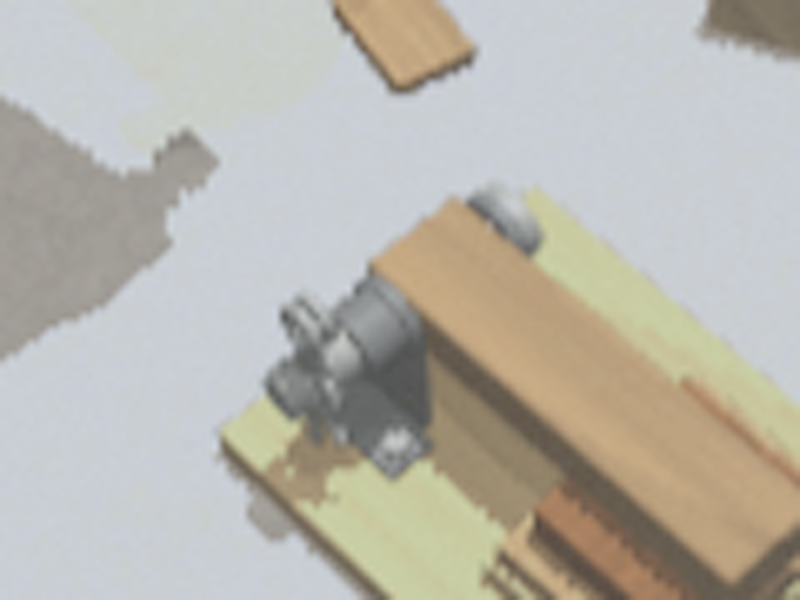

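The eye is at about (226,260), against (224,258) predicted for home. The head sits against the cheek at (505,215) in the crop. I'm handing the job in.

```bash
python3 -c "
from plant import arm
print(arm.sign_off())"
```

```text
the job is handed in; nothing more can be done
None
```

The job is handed in at about 21 s: the pin is home, the larger clip is pushed through the cross hole to its hard stop and released, and the robot never touched the small clip, mug, jar or glue.

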